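# Set the sandwich press and hold its lid half open

### The job

Get the sandwich press ready for me: turn the browning knob on its console, with the lid shut, until the sliding pointer stands in line with the marker on the scale, and let go of the knob. Then lift the lid by its front bar to half open (45 degrees) and keep holding it there while I lay the bread in: the lid falls shut by itself, so finish with the lid still held at that angle. Leave the knob setting, the cup, the scoop and the jug as they are.

Things in the scene. Friction and masses are not known exactly. Their poses are not given: they have to be found in the camera images.
- press: Sandwich press, fixed, 180 mm deep (its x), 246 mm wide (its y). Origin: centre of its underside; -x is its front (bar side, towards the robot). The lid (top at 66 mm when shut) is the left part (+y), the black console (76 mm wide, top at 63 mm) the right (-y). Wall cabinets hang at the back beyond y = 0.45 and y = -0.25 m, x over 0.6 m: come in from the front.
- lid (a joint): Angle of the lid: 0 shut, grows as it opens, 0.785 = 45 degrees (half open); stop at 1.75. Hinge along the press's y at the back. Weight and a spring pull it shut from every angle: holding it takes about 3 to 5 N upward at the bar near shut and 5 to 6 N at 45 degrees. It stays nowhere by itself.
- lid_hinge (a point): Point on the lid's hinge axis, behind the middle of the lid; 50 mm above the worktop; its axes are those of the press (fixed).
- lid_bar (a point): Middle of the lid's front bar: round, 16 mm thick, 124 mm long along the press's y, joined to the lid by two flat 12 mm arms 50 mm either side of the middle; 52 mm free between the lid's front edge and the bar. It lies 220 mm in front of the hinge axis and 8 mm above it (58 mm above the worktop) when shut, and swings on that radius as the lid opens. Its axes turn with the lid.
- browning_knob (a joint): Angle of the browning knob: grows as it is turned clockwise seen from above; range 0 to 6.0. Stays where it is left (friction 0.04 N m). Each radian clockwise moves the pointer 12 mm towards the press's +x.
- browning_knob_grip (a point): Point on the knob's vertical axis at the height to grip. The grip is an upright bar 40 mm long, 14 mm thick and 32 mm tall, its top 107 mm above the worktop (7 mm above this point), on a 42 mm disc; the console round it is at 63 mm. Its x axis lies along the grip and turns with the knob.
- pointer_tip (a point): Tip of the flat steel pointer that slides along the console's scale (press's x, with white ticks every 10 mm), driven by the knob. The pointer is a 4 mm wide finger with a square 10 mm foot, coming from the right side of the scale. Its axes are those of the press.
- marker_end (a point): End of the steel marker at the left side of the same scale: a 4 mm wide finger with a round 12 mm head; it stays put. Aligned means that the pointer tip has the same press x as this point. It always starts 18 to 42 mm further along the press's +x than the pointer. Its axes are those of the press.
- espresso_cup1: Pale espresso cup with a handle, 64x91x50 mm, upright to the left of the press; origin at the centre of its underside. Leave it.
- coffee_scoop: Brass coffee scoop, 42x82x25 mm, to the left of the press; origin at the centre of its underside. Leave it.
- milk_pitcher: Steel milk jug with a handle, 74x98x98 mm, to the right of the press; origin at the centre of its underside. Leave it.

How it is judged:
By the outcome, as a careful person would: the job done as asked, in the order asked, and still so for the second after the job is handed in, while the arm keeps its last pose, push and grip.
It also fails if it takes over 72 s, if anything falls off the work surface, if the arm or the gripper's body presses on something with over 40 N, if the wrist force passes 120 N, or if a joint passes its speed limit or range.

### The arm

A 6-joint arm with a two-finger parallel gripper is mounted at the origin on a cart in front of the work surface, level with it; the furniture and walls round the work are solid. World frame = base frame: x ahead of the robot, y to its left, z up, the work surface at z = 0. Lengths are in m, angles in rad, forces in N, time in s.
With the tool pointing down it reaches from about 0.375 to 0.975 m from the base axis. Payload 3.8 kg.
Tool frame: the origin (TCP) lies midway between the tips of the shut fingers; the grasp point (between the pads) lies 19 mm behind it (bot.grip_point_offset is the z of the grasp point in the tool frame, in m); z points along the fingers, y is the line along which they close (so a half turn about z gives the same grasp; the last joint's range is limited). The gripper opens to 85 mm and grips with 20 to 120 N. Pads are 22 mm wide; open, the fingers measure 114 mm over their backs; the gripper's body (76 mm by 85 mm) begins 54 mm behind the grasp point. The pads swing forward as they close: fully open they stand 13 mm farther back than shut.
Start: joints at [-1.149, 0.264, 1.604, -0, 1.274, -0.037], TCP at [0.299, -0.605, 0.231] pointing down, gripper open.
Joint ranges: [-2.63, 2.63], [-0.94, 2.18], [0.31, 2.57], [-1.31, 4.45], [0, 2.66], [-2.55, 2.55]. Speed limits (rad/s): [2.57, 2.57, 3.14, 3.14, 3.14, 3.14].

### API

Orientations are given as a rotation vector (axis times angle).
In Python, from workcell import sensors, optics, order, bot gives the robot as it stands.
- The arm moves only by the tool play_rows, never from a script. Its argument "commands" is a list of rows, each a list of 6 numbers: the shift along the tool's x, y, z in cm, then the turn, a rotation vector about the tool's x, y, z in rad. In form: [[dx, dy, dz, wx, wy, wz], ...]. A call has 1 to 5 rows; each row shifts and turns the commanded pose from where the row before left it, along the tool's axes as they then stand; what a row does not reach is not made up. A row lasts 1/12 s, in which the tool goes at most 41.7 mm and 7.16 degrees, less where a joint would pass 70% of its speed; a pose out of reach is approached as far as the arm can. A call with a gripper value outside its range is refused whole. "grip" is the closure, from 0 (fully open) to 1 (shut), set as the call begins (left out, the last holds). The fingers move at their own pace and stop on an object; "force" is the grip in N (left out, the last holds). Time passes only in rows, so rows that do not move let the fingers close. It gives the time, the measured TCP pose, the force, the opening and the grip force at its end, in the units of the state.
- sensors.read_state(): the state, without advancing time (a new reading comes with each control period).
- optics.read_camera(name): name is "side" or "top" or "wrist"; returns the picture (480x640x3 uint8, red, green, blue); there is no depth.
- optics.camera_info(name): a dict with "mtx" (3x3 intrinsics, pixels), "k1" (the pictures are not rectified: a ray, as slopes to the right and down, at radius r is drawn at 1 + k1 r^2 times it, then the intrinsics apply), "R" (3x3) and "t" (3): a world point X has camera coordinates R X + t. Camera axes: x right, y down, z forward; pixel columns grow to the right and rows downward; lengths in m; the calibration is good to about 2 mm. A picture is of the moment at which its call begins: read the wrist's pose just before it. camera_info takes no time and is no camera call; for the wrist camera it gives the pose at the moment of the call.
- order.finish_job(): hands the job in; it is judged then, once.
The state is a dict: "time": time; "q": joint angles; "joint_vel": joint speeds; "joint_torque": joint torques, N m; "tool_pos": TCP position; "tcp_rot": TCP orientation; "wrist_force": force on the tool from outside, world axes, zero at the start; "torque": the same for the moment, N m; "width": opening from 0.0 (shut) to 1.0 (fully open); "grip_force": force on a finger pad.
Only numpy, scipy, OpenCV 4.12 (cv2) and the standard library are available. Lean on these libraries where they do the work, as an engineer would, in place of code of your own. Each camera call takes 0.05 s, during which the arm holds its last target. There are 200 camera calls.

## Working session

There is one attempt and no reset: what is moved stays moved. The work goes in short steps, Python scripts to look and compute and a tool call to move; the robot and the scene stay as the last step left them, time stands still between calls to the robot, and variables do not carry over. Pictures are saved under pics/ and viewed, at most 10 in all, crops included, and the job is handed in when it is done.

Besides the shell and the picture viewer there is one more tool, called after "Emit:" in YAML: its name, and indented under it one key for each argument. play_rows: Moves the arm, as the interface text tells. Its arguments: {"type":"object","properties":{"commands":{"type":"array","items":{"type":"array","items":{"type":"number"}}},"grip":{"type":"number"},"force":{"type":"number"}},"required":["commands"]}

```bash
mkdir -p pics; ls
python3 - <<'E'
from workcell import sensors, optics, order, bot
import cv2, numpy as np
s=sensors.read_state(); print(s)
print([a for a in dir(bot) if a[0]!='_'], bot.grip_point_offset)
for n in ("top","side"):
    im=optics.read_camera(n); cv2.imwrite(f"pics/{n}0.png",im[:,:,::-1]); print(n,optics.camera_info(n))
E
```

```text
pics
{'time': 0.0, 'q': array([-1.14890585e+00,  2.64775879e-01,  1.60537474e+00, -3.69472015e-05,
        1.27372079e+00, -3.69196403e-02]), 'joint_vel': array([-1.48107921e-04,  1.69727212e-03,  5.62410409e-05, -4.68152361e-04,
        6.53547603e-04, -1.23442871e-03]), 'joint_torque': array([-2.83816764e-03, -5.15127432e+01, -3.67310894e+01, -5.16756718e-04,
        1.30512955e-02,  3.30110254e-06]), 'tool_pos': array([ 0.2986175 , -0.60452862,  0.22994633]), 'tcp_rot': array([-3.05711331e+00, -7.13902036e-01,  7.38671799e-04]), 'wrist_force': array([-0.73432396, -0.06906424, -0.44127078]), 'torque': array([-0.00264375,  0.03825681,  0.01253698]), 'grip_force': 0.0, 'width': 0.9937075094422014}
['MotionError', 'grip_point_offset'] -0.0187
top {'mtx': array([[536.17803564,   0.        , 311.75481878],
       [  0.        , 536.17803564, 236.26083827],
       [  0.        ,   0.        ,   1.        ]]), 'k1': 0.009425106604942422, 'R': array([[ 2.52866561e-02, -9.99680225e-01, -1.81896655e-04],
       [-9.85182032e-01, -2.48890510e-02, -1.69696492e-01],
       [ 1.69637700e-01,  4.47025816e-03, -9.85496356e-01]]), 't': array([-0.01924911,  0.56855535,  1.44557515])}
side {'mtx': array([[603.83731731,   0.        , 318.98938237],
       [  0.        , 603.83731731, 243.41322262],
       [  0.        ,   0.        ,   1.        ]]), 'k1': -0.1662228489249814, 'R': array([[-0.97491071, -0.22251832, -0.00589055],
       [-0.16687274,  0.74811457, -0.64224457],
       [ 0.14731799, -0.62514813, -0.76647715]]), 't': array([0.53303773, 0.15281534, 1.2640166 ])}
```

View pics/top0.png

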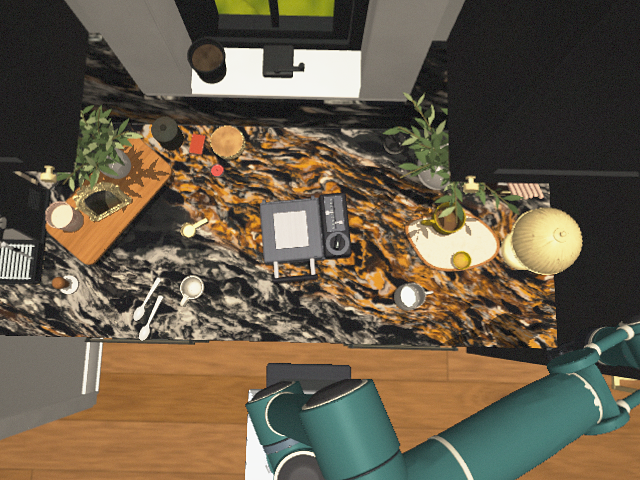

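View pics/side0.png

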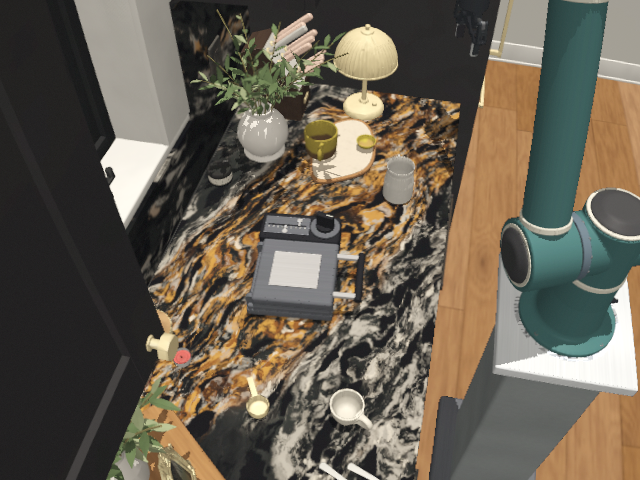

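The top picture shows the press at about (260-350, 193-277), the knob at (338,242) and the bar between (275,276) and (315,273). The side picture shows the same layout, with the knob at (325,225).

```bash
cat > h.py <<'E'
from workcell import sensors, optics, order, bot
import cv2, numpy as np
from scipy.spatial.transform import Rotation as Ro
def ray(ci,uv):
    d=cv2.undistortPoints(np.array([[uv]],float),ci['mtx'],np.array([ci['k1'],0,0,0,0.]))[0,0]
    R=ci['R'];return -R.T@ci['t'], R.T@np.r_[d,1]
def onz(ci,uv,z):
    o,d=ray(ci,uv); return o+d*(z-o[2])/d[2]
def proj(ci,X):
    return cv2.projectPoints(np.array([X],float),cv2.Rodrigues(ci['R'])[0],ci['t'],ci['mtx'],np.array([ci['k1'],0,0,0,0.]))[0][0,0]
def st():
    s=sensors.read_state();return s,np.array(s['tool_pos']),Ro.from_rotvec(s['tcp_rot']).as_matrix()
E
python3 - <<'E'
from h import *
t=optics.camera_info('top');s=optics.camera_info('side')
for n,uv,z in [('knob',(338,241),.107),('barL',(275,276),.058),('barR',(315,273),.058),('lidBL',(261,203),.066),('conBR',(344,194),.063),('conFR',(351,256),.063),('lidFL',(265,264),.066),('jug',(408,293),.098),('cup',(192,287),.05)]:
    print(n,onz(t,uv,z).round(3))
print('side knob',onz(s,(325,221),.107),onz(s,(359,256),.058),onz(s,(361,297),.058))
im=cv2.imread('pics/top0.png')[185:290,250:365];cv2.imwrite('pics/topc.png',cv2.resize(im,None,fx=5,fy=5,interpolation=cv2.INTER_CUBIC))
_,p,R=st();print(p,R,optics.camera_info('wrist'))
E
```

```text
knob [ 0.548 -0.076  0.107]
barL [0.455 0.093 0.058]
barR [ 0.465 -0.016  0.058]
lidBL [0.656 0.139 0.066]
conBR [ 0.689 -0.092  0.063]
conFR [ 0.514 -0.114  0.063]
lidFL [0.486 0.121 0.066]
jug [ 0.415 -0.263  0.098]
cup [0.419 0.319 0.05 ]
side knob [ 0.54544172 -0.05510169  0.107     ] [ 0.46166981 -0.01532466  0.058     ] [0.43818536 0.08928024 0.058     ]
[ 0.29867088 -0.60459015  0.23007297] [[ 8.96585424e-01  4.42870089e-01 -8.12888687e-04]
 [ 4.42870826e-01 -8.96583513e-01  1.85353601e-03]
 [ 9.20530636e-05 -2.02185805e-03 -9.99997952e-01]] {'mtx': array([[403.45912172,   0.        , 320.63771305],
       [  0.        , 403.45912172, 240.2254119 ],
       [  0.        ,   0.        ,   1.        ]]), 'k1': -0.07983051544993382, 'R': array([[ 0.44309563, -0.89647161, -0.00221529],
       [-0.85908135, -0.42531854,  0.28475143],
       [-0.25621378, -0.124269  , -0.95859883]]), 't': array([-0.67463322, -0.03611684,  0.37969365])}
```

View pics/topc.png

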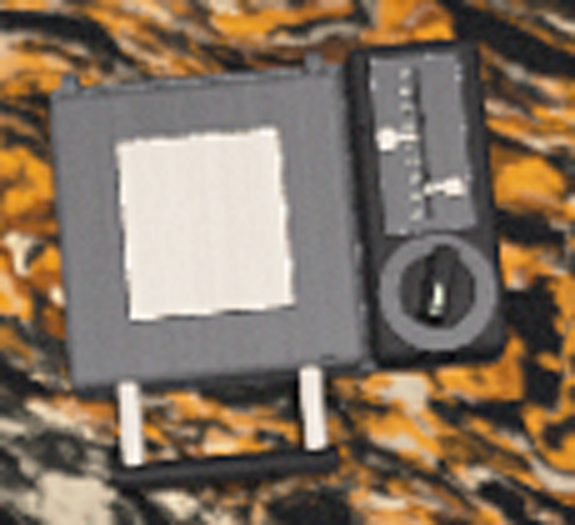

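The crop shows the white marker head at crop (388,138), the pointer foot at (450,187), and the knob at (437,290) with its grip lying roughly along world x. I'll go above the knob now.

Emit:
play_rows:
  commands:
    - [2.98, -2.49, 0.27, 0, 0, 0]
    - [2.98, -2.49, 0.27, 0, 0, 0]
    - [2.98, -2.49, 0.27, 0, 0, 0]
    - [2.98, -2.49, 0.27, 0, 0, 0]
    - [2.98, -2.49, 0.27, 0, 0, 0]
  grip: 0

```text
time: 0.52
tool_pos: [0.3774, -0.4257, 0.2169]
tcp_rot: [-3.059, -0.713, 0.001]
wrist_force: [0.8, 0.2, -0.6]
width: 0.998
grip_force: 0.0
```

Emit:
play_rows:
  commands:
    - [2.98, -2.49, 0.27, 0, 0, 0]
    - [2.98, -2.49, 0.27, 0, 0, 0]
    - [2.98, -2.49, 0.27, 0, 0, 0]
    - [2.98, -2.49, 0.27, 0, 0, 0]
    - [2.98, -2.49, 0.27, 0, 0, 0]

```text
time: 0.93
tool_pos: [0.4559, -0.248, 0.2038]
tcp_rot: [-3.059, -0.714, 0.0]
wrist_force: [1.1, -0.4, 0.1]
width: 1.002
grip_force: 0.0
```

Emit:
play_rows:
  commands:
    - [2.98, -2.49, 0.27, 0, 0, 0]
    - [2.98, -2.49, 0.27, 0, 0, 0]
    - [2.98, -2.49, 0.27, 0, 0, 0]
    - [2.98, -2.49, 0.27, 0, 0, 0]
    - [2.98, -2.49, 0.27, 0, 0, 0]

```text
time: 1.35
tool_pos: [0.5343, -0.0704, 0.1903]
tcp_rot: [-3.059, -0.714, 0.001]
wrist_force: [0.3, 0.0, 0.2]
width: 1.003
grip_force: 0.0
```

Emit:
play_rows:
  commands:
    - [0, 0, 0, 0, 0, -0.122]
    - [0, 0, 0, 0, 0, -0.122]
    - [0, 0, 0, 0, 0, -0.122]
    - [0, 0, 0, 0, 0, -0.122]
    - [0, 0, 0, 0, 0, -0.122]

```text
time: 1.77
tool_pos: [0.5339, -0.0719, 0.1901]
tcp_rot: [-2.698, -1.609, 0.001]
wrist_force: [-0.4, 0.3, -0.4]
width: 1.0
grip_force: 0.0
```

Emit:
play_rows:
  commands:
    - [0, 0, 0, 0, 0, -0.122]
    - [0, 0, 0, 0, 0, -0.122]
    - [0, 0, 0, 0, 0, -0.122]
    - [0, 0, 0, 0, 0, -0.122]
    - [0, 0, 0, 0, 0, -0.122]

```text
time: 2.18
tool_pos: [0.5338, -0.0723, 0.1902]
tcp_rot: [-2.091, -2.344, 0.001]
wrist_force: [0.0, -0.4, -0.3]
width: 0.999
grip_force: 0.0
```

Emit:
play_rows:
  commands:
    - [0, 0, 0, 0, 0, -0.122]
    - [0, 0, 0, 0, 0, -0.122]
    - [0, 0, 0, 0, 0, -0.122]
    - [0, 0, 0, 0, 0, -0.122]
    - [0, 0, 0, 0, 0, -0.122]

```text
time: 2.6
tool_pos: [0.5338, -0.0723, 0.1902]
tcp_rot: [-1.29, -2.863, 0.0]
wrist_force: [0.4, 0.0, 0.7]
width: 0.999
grip_force: 0.0
```

Emit:
play_rows:
  commands:
    - [0, 0, 0, 0, 0, -0.122]
    - [0, 0, 0, 0, 0, -0.122]
    - [0, 0, 0, 0, 0, -0.122]
    - [0, 0, 0, 0, 0, -0.122]
    - [0, 0, 0, 0, 0, -0.122]

```text
time: 3.02
tool_pos: [0.5338, -0.0723, 0.1902]
tcp_rot: [-0.371, -3.119, -0.0]
wrist_force: [0.5, -0.1, 0.6]
width: 0.998
grip_force: 0.0
```

Emit:
play_rows:
  commands:
    - [0, 0, 0, 0, 0, -0.122]
    - [0, 0, 0, 0, 0, -0.122]
    - [0, 0, 0, 0, 0, 0]
    - [0, 0, 0, 0, 0, 0]

```text
time: 3.35
tool_pos: [0.534, -0.0723, 0.1904]
tcp_rot: [-0.003, -3.141, -0.0]
wrist_force: [0.3, 0.0, -0.1]
width: 0.999
grip_force: 0.0
```

Run:
```python
from h import *
s,p,R=st();ci=optics.camera_info('wrist');print(p,R.round(3),s['q'].round(3),s['time'])
im=optics.read_camera('wrist');cv2.imwrite('pics/w1.png',im[:,:,::-1])
np.savez('w1',mtx=ci['mtx'],k1=ci['k1'],R=ci['R'],t=ci['t'])
```

```text
[ 0.53395376 -0.07230438  0.190374  ] [[-1.     0.002 -0.001]
 [ 0.002  1.     0.   ]
 [ 0.001  0.    -1.   ]] [-0.181  0.037  1.94  -0.     1.165 -1.749] 3.35
```

View pics/w1.png

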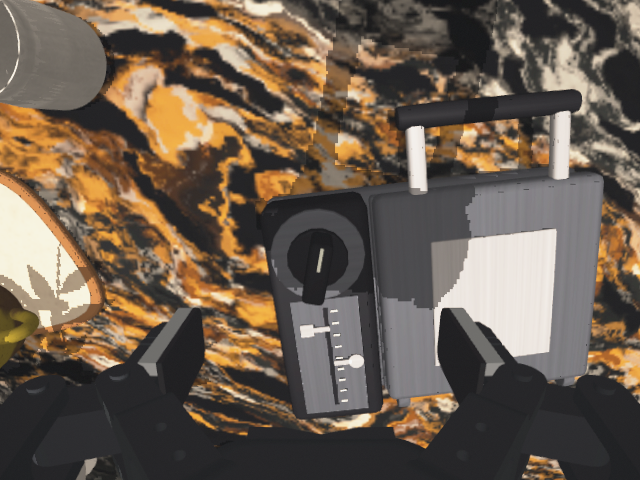

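The wrist view shows the ring round the knob centred near (319,250), the grip's white line at (322,250)-(318,272), the pointer from foot (307,331) to tip (329,329), and the marker from head (356,361) to end (335,361). The bar runs from (400,115) to (578,98).

Run:
```python
from h import *
z=np.load('w1.npz');ci={k:z[k] for k in z.files};ci['k1']=float(ci['k1'])
im=cv2.imread('pics/w1.png')
hsv=cv2.cvtColor(im,cv2.COLOR_BGR2HSV)
g=((hsv[...,1]<60)&(hsv[...,2]>200)).astype(np.uint8)
sub=np.zeros_like(g);sub[235:405,290:372]=g[235:405,290:372]
n,l,s,c=cv2.connectedComponentsWithStats(sub,connectivity=4)
for i in range(1,n):
    if s[i,4]>15: print(s[i],c[i].round(1))
# press axis
P=lambda uv,zz:onz(ci,uv,zz)
for a,b,zz in [((402,118),(577,100),.062),((372,198),(387,395),.066),((603,178),(588,372),.066),((264,215),(297,413),.063)]:
    d=P(b,zz)-P(a,zz);print('edge',P(a,zz).round(4),P(b,zz).round(4),np.degrees(np.arctan2(d[1],d[0])).round(2))
print('ring',P((319,250),.065).round(4))
print('line',P((322,249),.107),P((318,272),.107))
pm=P((307,331),.066),P((356,361),.066);print('ptr,mark',pm)
cv2.imwrite('pics/w1c.png',cv2.resize(im[190:420,260:400],None,fx=4,fy=2.6*1.0 if 0 else 4,interpolation=cv2.INTER_CUBIC)[:920][::1]) 
cv2.imwrite('pics/w1c.png',cv2.resize(im[195:345,265:385],None,fx=4,fy=4,interpolation=cv2.INTER_CUBIC))
```

```text
[332 322   7   3  16] [334.7 322.7]
[300 325  30  13 226] [311.2 330.2]
[334 355  30  13 221] [351.6 361.3]
edge [ 0.4606 -0.0194  0.062 ] [0.4467 0.0978 0.062 ] 96.79
edge [ 0.5127 -0.0379  0.066 ] [ 0.6702 -0.0201  0.066 ] 6.45
edge [0.4978 0.1226 0.066 ] [0.6537 0.1434 0.066 ] 7.62
edge [ 0.5249 -0.1113  0.063 ] [ 0.6898 -0.092   0.063 ] 6.69
ring [ 0.5496 -0.0736  0.065 ]
line [ 0.53537789 -0.07164328  0.107     ] [ 0.54983926 -0.07405272  0.107     ]
ptr,mark (array([ 0.61254023, -0.08271369,  0.066     ]), array([ 0.63856401, -0.04558418,  0.066     ]))
```

View pics/w1c.png

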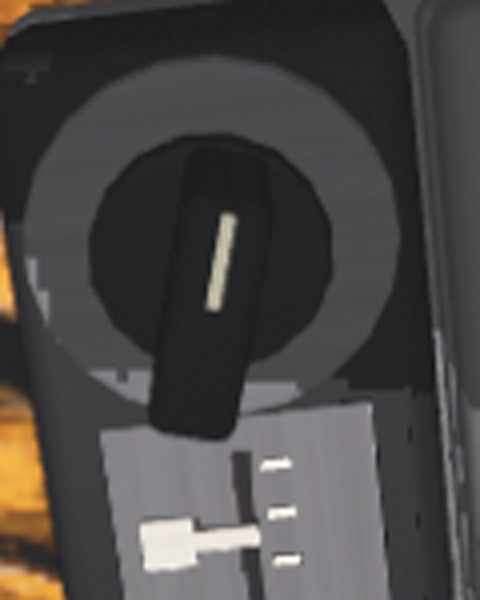

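Run:
```python
from h import *
z=np.load('w1.npz');ci={k:z[k] for k in z.files};ci['k1']=float(ci['k1'])
print('far end',onz(ci,(313.3,303.5),.107))
im=cv2.imread('pics/w1.png')
cv2.imwrite('pics/w1d.png',cv2.resize(im[295:415,285:385],None,fx=5,fy=5,interpolation=cv2.INTER_CUBIC))
```

```text
far end [ 0.57053985 -0.07702174  0.107     ]
```

View pics/w1d.png

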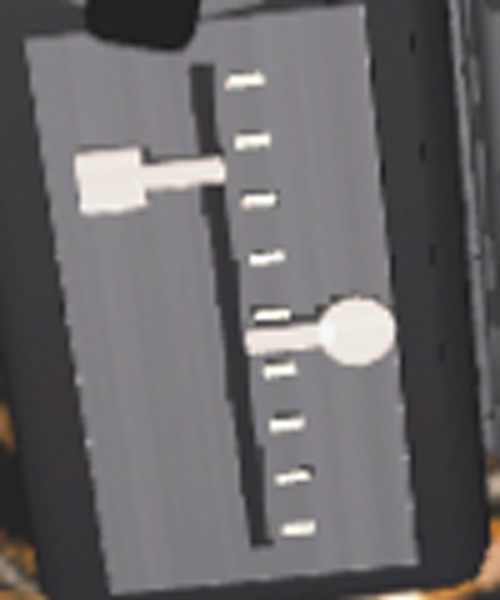

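Emit:
play_rows:
  commands:
    - [-0.75, -0.08, 0, 0, 0, 0]
    - [-0.75, -0.07, 0, 0, 0, 0]
    - [0, 0, 0, 0, 0, 0.083]
    - [0, 0, 0, 0, 0, 0.083]
    - [0, 0, 2.7, 0, 0, 0]
  grip: 0.3
  force: 40

```text
time: 3.82
tool_pos: [0.5549, -0.0748, 0.1694]
tcp_rot: [0.265, 3.119, -0.002]
wrist_force: [2.0, -0.1, 0.8]
width: 0.702
grip_force: 0.0
```

Emit:
play_rows:
  commands:
    - [0, 0, 2.7, 0, 0, 0]
    - [0, 0, 2.7, 0, 0, 0]
    - [0, 0, 2.7, 0, 0, 0]
    - [0, 0, 0, 0, 0, 0]
    - [0, 0, 0, 0, 0, 0]

```text
time: 4.23
tool_pos: [0.5482, -0.0736, 0.0812]
tcp_rot: [-0.259, -3.127, -0.001]
wrist_force: [0.8, 0.5, 1.0]
width: 0.701
grip_force: 0.0
```

The crop puts the pointer at 14.3 mm and the marker at 44.2 mm, counted from the first tick. That is about 30 mm, or 2.5 rad clockwise. I'll grip and turn.

Emit:
play_rows:
  commands:
    - [0, 0, 0, 0, 0, 0]
    - [0, 0, 0, 0, 0, 0]
    - [0, 0, 0, 0, 0, 0]
    - [0, 0, 0, 0, 0, 0]
    - [0, 0, 0, 0, 0, 0]
  grip: 1
  force: 40

```text
time: 4.65
tool_pos: [0.5509, -0.0744, 0.0849]
tcp_rot: [0.258, 3.127, -0.001]
wrist_force: [-0.5, -1.1, 6.5]
width: 0.154
grip_force: 40.9
```

Emit:
play_rows:
  commands:
    - [0, 0, 0, 0, 0, 0.122]
    - [0, 0, 0, 0, 0, 0.122]
    - [0, 0, 0, 0, 0, 0.122]
    - [0, 0, 0, 0, 0, 0.122]
    - [0, 0, 0, 0, 0, 0.122]

```text
time: 5.07
tool_pos: [0.551, -0.0743, 0.0849]
tcp_rot: [1.194, 2.902, 0.001]
wrist_force: [0.6, 0.0, 6.2]
width: 0.154
grip_force: 40.9
```

Run:
```python
from h import *
s,p,R=st();print(s)
```

```text
{'time': 5.0667, 'q': array([-1.78712300e-01,  1.75252685e-01,  2.00094298e+00, -1.96389131e-04,
        9.61543755e-01, -9.68613061e-01]), 'joint_vel': array([ 4.24471068e-04,  1.41014468e-04, -1.01955274e-03,  7.14560881e-04,
       -1.13261869e-03,  1.44962151e+00]), 'joint_torque': array([  0.32257883, -38.12440753, -28.95238101,   0.23646821,
        -0.10545707,  -1.47584908]), 'tool_pos': array([ 0.55095679, -0.07427847,  0.08488981]), 'tcp_rot': array([1.19408877e+00, 2.90170415e+00, 1.02310221e-03]), 'wrist_force': array([0.61284823, 0.03719653, 6.18332028]), 'torque': array([-0.1332476 ,  0.08044654,  0.14311421]), 'grip_force': 40.91937303543091, 'width': 0.15412638101283865}
```

Emit:
play_rows:
  commands:
    - [0, 0, 0, 0, 0, 0.122]
    - [0, 0, 0, 0, 0, 0.122]
    - [0, 0, 0, 0, 0, 0.122]
    - [0, 0, 0, 0, 0, 0.122]
    - [0, 0, 0, 0, 0, 0.122]

```text
time: 5.48
tool_pos: [0.5512, -0.0742, 0.0849]
tcp_rot: [2.01, 2.409, 0.003]
wrist_force: [-0.2, 0.4, 5.3]
width: 0.158
grip_force: 40.8
```

Emit:
play_rows:
  commands:
    - [0, 0, 0, 0, 0, 0.122]
    - [0, 0, 0, 0, 0, 0.122]
    - [0, 0, 0, 0, 0, 0.122]
    - [0, 0, 0, 0, 0, 0.122]
    - [0, 0, 0, 0, 0, 0.122]

```text
time: 5.9
tool_pos: [0.5513, -0.0743, 0.0849]
tcp_rot: [2.641, 1.695, 0.005]
wrist_force: [0.0, -0.2, 5.2]
width: 0.157
grip_force: 40.8
```

Emit:
play_rows:
  commands:
    - [0, 0, 0, 0, 0, 0.122]
    - [0, 0, 0, 0, 0, 0.122]
    - [0, 0, 0, 0, 0, 0.122]
    - [0, 0, 0, 0, 0, 0.122]
    - [0, 0, 0, 0, 0, 0.05]

```text
time: 6.32
tool_pos: [0.5515, -0.0744, 0.0849]
tcp_rot: [2.997, 0.933, 0.007]
wrist_force: [1.6, -1.2, 4.2]
width: 0.157
grip_force: 40.7
```

Emit:
play_rows:
  commands:
    - [0, 0, 0, 0, 0, 0]
    - [0, 0, 0, 0, 0, 0]

```text
time: 6.48
tool_pos: [0.5515, -0.0744, 0.0849]
tcp_rot: [2.994, 0.943, 0.007]
wrist_force: [2.0, -1.5, 6.1]
width: 0.157
grip_force: 40.9
```

Run:
```python
from h import *
s,p,R=st();ci=optics.camera_info('wrist');print(p,s['q'].round(3))
im=optics.read_camera('wrist')
np.savez('w2',mtx=ci['mtx'],k1=ci['k1'],R=ci['R'],t=ci['t']);cv2.imwrite('pics/w2.png',im[:,:,::-1])
```

```text
[ 0.55147205 -0.0743777   0.08490631] [-0.179  0.175  2.001 -0.     0.961  0.782]
```

View pics/w2.png

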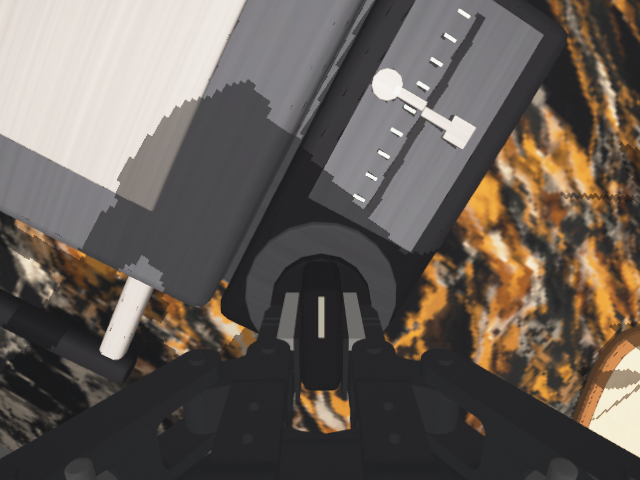

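The view is clear: marker head at (387,84), pointer foot at (459,132), with the two fingers almost meeting near (425,107).

```bash
cat > meas.py <<'E'
from h import *
import sys
def meas(f):
    z=np.load(f+'.npz');ci={k:z[k] for k in z.files};ci['k1']=float(ci['k1'])
    im=cv2.imread(f'pics/{f}.png');hsv=cv2.cvtColor(im,cv2.COLOR_BGR2HSV)
    w=((hsv[...,1]<50)&(hsv[...,2]>195)).astype(np.uint8)
    m=np.zeros_like(w);m[:215,340:500]=w[:215,340:500]
    n,l,s,c=cv2.connectedComponentsWithStats(m,connectivity=4)
    tk=[c[i] for i in range(1,n) if 20<s[i,4]<110]
    print([ (s[i,4],c[i].round(1)) for i in range(1,n) if s[i,4]>12])
    o=cv2.morphologyEx(m,cv2.MORPH_OPEN,np.ones((15,15)))
    n,l,s,c2=cv2.connectedComponentsWithStats(o); hd=[c2[i] for i in range(1,n)]; print('heads',hd)
    T=np.array([onz(ci,p,.066)[:2] for p in tk]);u=np.linalg.svd(T-T.mean(0))[2][0];u*=np.sign(u[0])
    print('axis deg',np.degrees(np.arctan2(u[1],u[0])),'ticks',np.sort(T@u).round(4))
    for a in (np.arctan2(u[1],u[0]),np.radians(6.9)):
        e=[np.cos(a),np.sin(a)];print('heads along',[(onz(ci,h,.066)[:2]@e).round(5) for h in hd])
meas(sys.argv[1])
E
python3 meas.py w2
```

```text
[(np.int32(53), array([463.7,  13.3])), (np.int32(50), array([449.9,  37.5])), (np.int32(53), array([436.1,  61.5])), (np.int32(1957), array([420.5, 106.4])), (np.int32(52), array([422.6,  85.2])), (np.int32(48), array([409.4, 108.6])), (np.int32(52), array([396.6, 131.8])), (np.int32(45), array([383.5, 154.2])), (np.int32(40), array([371. , 176.1])), (np.int32(42), array([358.5, 197.5]))]
heads [array([387.48163265,  84.27346939]), array([457.45962733, 131.72049689])]
axis deg 6.59425631597381 ticks [0.5855 0.5954 0.6053 0.6152 0.6251 0.635  0.645  0.6549 0.6648]
heads along [np.float64(0.62877), np.float64(0.62697)]
heads along [np.float64(0.62813), np.float64(0.62614)]
```

Emit:
play_rows:
  commands:
    - [0, 0, 0, 0, 0, 0.08]
    - [0, 0, 0, 0, 0, 0.075]
    - [0, 0, 0, 0, 0, 0]
    - [0, 0, 0, 0, 0, 0]

```text
time: 6.87
tool_pos: [0.5515, -0.0744, 0.0849]
tcp_rot: [3.058, 0.708, 0.007]
wrist_force: [1.6, -0.3, 6.2]
width: 0.154
grip_force: 40.9
```

```bash
python3 - <<'E'
from h import *
s,p,R=st();ci=optics.camera_info('wrist');print(p,s['q'].round(3))
im=optics.read_camera('wrist')
np.savez('w3',mtx=ci['mtx'],k1=ci['k1'],R=ci['R'],t=ci['t']);cv2.imwrite('pics/w3.png',im[:,:,::-1])
cv2.imwrite('pics/w3c.png',cv2.resize(im[30:190,340:500,::-1],None,fx=3.5,fy=3.5,interpolation=cv2.INTER_CUBIC))
E
python3 meas.py w3
```

```text
[ 0.55150498 -0.07443334  0.08489977] [-0.179  0.176  2.001 -0.     0.961  0.937]
[(np.int32(56), array([407. ,  18.6])), (np.int32(51), array([397. ,  44.8])), (np.int32(1973), array([391.5,  90.8])), (np.int32(54), array([387.5,  71.2])), (np.int32(50), array([377.9,  96.6])), (np.int32(51), array([368.6, 121.5])), (np.int32(44), array([359.5, 145.9])), (np.int32(42), array([350.9, 169.8])), (np.int32(32), array([343.8, 193.6])), (np.int32(18), array([495.8, 211.9]))]
heads [array([352.05185185,  75.63703704]), array([432.55904059, 106.5498155 ])]
axis deg 6.923182608484122 ticks [0.5847 0.5947 0.6046 0.6145 0.6244 0.6343 0.6443 0.6542]
heads along [np.float64(0.62825), np.float64(0.62814)]
heads along [np.float64(0.6283), np.float64(0.6282)]
```

View pics/w3c.png

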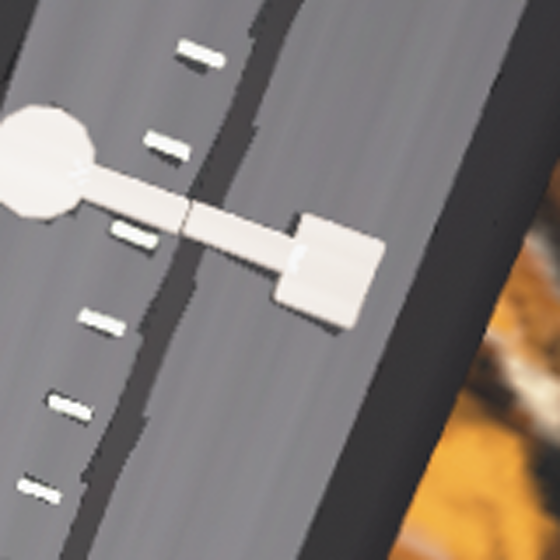

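The pointer and marker fingers meet in line; the measured difference is 0.1 mm. I'll release, lift, and go above the bar.

Emit:
play_rows:
  commands:
    - [0, 0, 0, 0, 0, 0]
    - [0, 0, 0, 0, 0, 0]
    - [0, 0, 0, 0, 0, 0]
    - [0, 0, -0.5, 0, 0, 0]
    - [0, 0, -2, 0, 0, 0]
  grip: 0.5

```text
time: 7.33
tool_pos: [0.5458, -0.0731, 0.1043]
tcp_rot: [-3.058, -0.706, 0.012]
wrist_force: [-0.5, 0.1, -0.4]
width: 0.498
grip_force: 0.0
```

Emit:
play_rows:
  commands:
    - [0, 0, -2.8, 0, 0, 0]
    - [0, 0, -2.8, 0, 0, 0]
    - [0, 0, -2.8, 0, 0, 0]
    - [0, 0, 0, 0, 0, -0.1236]
    - [0, 0, 0, 0, 0, -0.1236]

```text
time: 7.75
tool_pos: [0.551, -0.0741, 0.195]
tcp_rot: [2.945, 1.087, 0.007]
wrist_force: [0.0, 0.3, -0.3]
width: 0.503
grip_force: 0.0
```

Emit:
play_rows:
  commands:
    - [0, 0, 0, 0, 0, -0.1236]
    - [0, 0, 0, 0, 0, -0.1236]
    - [0, 0, 0, 0, 0, -0.1236]
    - [0, 0, 0, 0, 0, -0.1236]
    - [0, 0, 0, 0, 0, -0.1236]

```text
time: 8.17
tool_pos: [0.5489, -0.0737, 0.1917]
tcp_rot: [-2.476, -1.933, 0.001]
wrist_force: [-0.2, -0.8, -0.5]
width: 0.497
grip_force: 0.0
```

Emit:
play_rows:
  commands:
    - [0, 0, 0, 0, 0, -0.1236]
    - [0, 0, 0, 0, 0, -0.1236]
    - [0, 0, 0, 0, 0, -0.1236]
    - [3.1, -2.08, 0, 0, 0, 0]
    - [3.1, -2.08, 0, 0, 0, 0]

```text
time: 8.58
tool_pos: [0.5006, -0.0175, 0.1916]
tcp_rot: [-2.087, -2.347, 0.0]
wrist_force: [0.4, 1.3, 0.5]
width: 0.501
grip_force: 0.0
```

Emit:
play_rows:
  commands:
    - [3.1, -2.08, 0, 0, 0, 0]
    - [3.1, -2.08, 0, 0, 0, 0]
    - [0, 0, 0, 0, 0, 0]
    - [0, 0, 0, 0, 0, 0]

```text
time: 8.92
tool_pos: [0.4507, 0.0406, 0.1917]
tcp_rot: [-2.082, -2.353, 0.0]
wrist_force: [1.6, 0.0, 0.2]
width: 0.5
grip_force: 0.0
```

Run:
```python
from h import *
s,p,R=st();ci=optics.camera_info('wrist');print(p,R.round(3),s['q'].round(3),s['wrist_force'])
im=optics.read_camera('wrist')
np.savez('w4',mtx=ci['mtx'],k1=ci['k1'],R=ci['R'],t=ci['t']);cv2.imwrite('pics/w4.png',im[:,:,::-1])
```

```text
[0.45065378 0.0405582  0.19174609] [[-0.122  0.993 -0.   ]
 [ 0.993  0.122 -0.   ]
 [ 0.    -0.    -1.   ]] [ 0.035 -0.137  2.104 -0.     1.175 -0.088] [1.58419253 0.03253085 0.18960743]
```

View pics/w4.png

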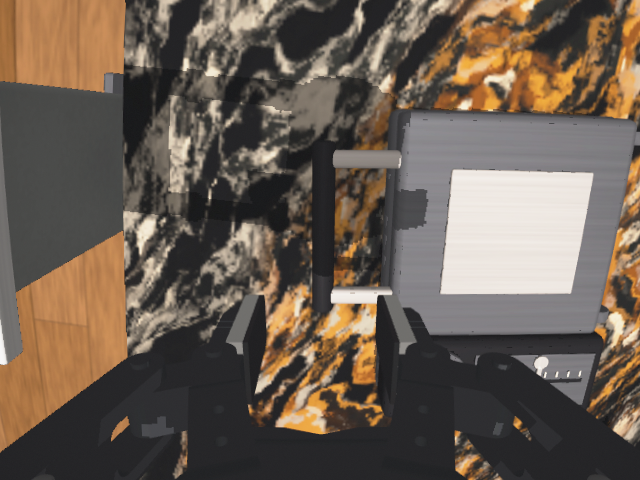

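The wrist view shows the bar vertical at columns 312-334 and rows 140-312, with its middle near (323,226). It lines up with the gripper.

Run:
```python
from h import *
z=np.load('w4.npz');ci={k:z[k] for k in z.files};ci['k1']=float(ci['k1'])
s,p,R=st()
for uv in [(323.5,142),(322.5,311),(323,158),(323,296)]:
    X=onz(ci,uv,.060);print(X.round(4),(R.T@(X-p)*100).round(2))
```

```text
[0.4467 0.0992 0.06  ] [ 5.97  0.2  13.2 ]
[ 0.4613 -0.0235  0.06  ] [-6.39  0.17 13.21]
[0.4477 0.0887 0.06  ] [ 4.91  0.17 13.2 ]
[ 0.4602 -0.0112  0.06  ] [-5.16  0.21 13.21]
```

Emit:
play_rows:
  commands:
    - [-0.17, 0.19, 3.5, 0, 0, 0]
    - [0, 0, 3.8, 0, 0, 0]
    - [0, 0, 3.9, 0, 0, 0]
    - [0, 0, 3, 0, 0, 0]
    - [0, 0, 1, 0, 0, 0]

```text
time: 9.38
tool_pos: [0.4507, 0.0368, 0.0351]
tcp_rot: [-2.083, -2.344, 0.009]
wrist_force: [-0.4, -1.5, -1.1]
width: 0.501
grip_force: 0.0
```

Emit:
play_rows:
  commands:
    - [0, 0, 0, 0, 0, 0]
    - [0, 0, 0, 0, 0, 0]
    - [0, 0, 0, 0, 0, 0]
    - [0, 0, 0, 0, 0, 0]
    - [0, 0, 0, 0, 0, 0]
  grip: 1
  force: 50

```text
time: 9.8
tool_pos: [0.4527, 0.0371, 0.0408]
tcp_rot: [-2.084, -2.348, 0.005]
wrist_force: [-5.9, -2.8, -3.5]
width: 0.166
grip_force: 48.7
```

Emit:
play_rows:
  commands:
    - [0, 0, 0, 0, 0, 0]
    - [0, 0, 0, 0, 0, 0]

```text
time: 9.97
tool_pos: [0.4527, 0.0371, 0.0408]
tcp_rot: [-2.084, -2.349, 0.004]
wrist_force: [-5.3, -1.9, -2.4]
width: 0.167
grip_force: 48.7
```

Emit:
play_rows:
  commands:
    - [0, 0.08, -0.96, 0, 0, 0]
    - [0, 0.08, -0.96, 0, 0, 0]
    - [0, 0.16, -0.95, 0, 0, 0]
    - [0, 0.16, -0.95, 0, 0, 0]
    - [0, 0, 0, 0, 0, 0]

```text
time: 10.38
tool_pos: [0.4575, 0.0377, 0.0806]
tcp_rot: [-2.084, -2.349, 0.005]
wrist_force: [-7.8, -4.1, -3.0]
width: 0.167
grip_force: 49.1
```

Emit:
play_rows:
  commands:
    - [0, 0.24, -0.93, 0, 0, 0]
    - [0, 0.24, -0.93, 0, 0, 0]
    - [0, 0.32, -0.9, 0, 0, 0]
    - [0, 0.32, -0.9, 0, 0, 0]
    - [0, 0, 0, 0, 0, 0]

```text
time: 10.8
tool_pos: [0.4683, 0.039, 0.1174]
tcp_rot: [-2.084, -2.348, 0.006]
wrist_force: [-9.3, -4.4, -0.9]
width: 0.165
grip_force: 49.1
```

Run:
```python
from h import *
im=optics.read_camera('side');cv2.imwrite('pics/s1.png',cv2.resize(im[130:350,200:460,::-1],None,fx=2.5,fy=2.5))
print(st()[0]['torque'])
```

```text
[-0.67821892  1.69630596 -0.02917312]
```

View pics/s1.png

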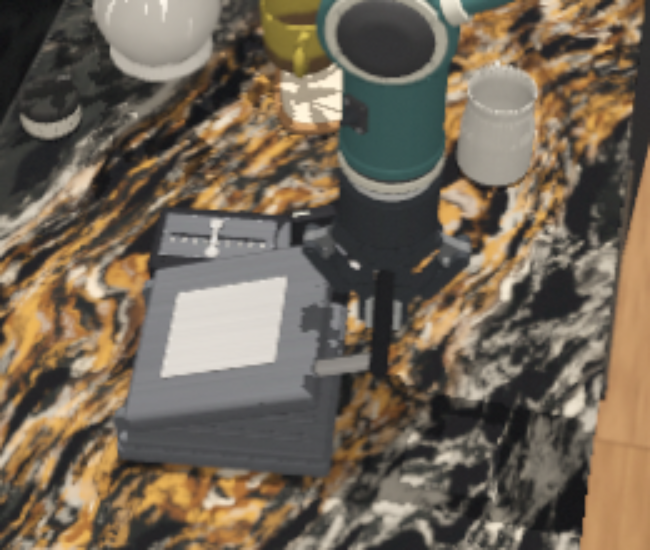

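The picture shows the bar between the pads and the lid up about 20 degrees; the pointer and marker are still in line. I'll continue the arc.

Emit:
play_rows:
  commands:
    - [0, 0.32, -0.87, 0, 0, 0]
    - [0, 0.32, -0.87, 0, 0, 0]
    - [0, 0.39, -0.835, 0, 0, 0]
    - [0, 0.39, -0.835, 0, 0, 0]
    - [0, 0, 0, 0, 0, 0]

```text
time: 11.27
tool_pos: [0.4852, 0.0409, 0.1524]
tcp_rot: [2.084, 2.348, 0.001]
wrist_force: [-7.2, -4.1, -0.1]
width: 0.166
grip_force: 49.1
```

Emit:
play_rows:
  commands:
    - [0, 0.545, -0.79, 0, 0, 0]
    - [0, 0.545, -0.79, 0, 0, 0]
    - [0, 0.61, -0.74, 0, 0, 0]
    - [0, 0.61, -0.74, 0, 0, 0]
    - [0, 0, 0, 0, 0, 0]

```text
time: 11.68
tool_pos: [0.5066, 0.0434, 0.1828]
tcp_rot: [-2.085, -2.35, 0.004]
wrist_force: [-11.2, -5.0, 3.8]
width: 0.167
grip_force: 48.9
```

Emit:
play_rows:
  commands:
    - [0, 0.675, -0.685, 0, 0, 0]
    - [0, 0.675, -0.685, 0, 0, 0]
    - [0, 0, 0, 0, 0, 0]
    - [0, 0, 0, 0, 0, 0]

```text
time: 12.02
tool_pos: [0.5186, 0.0448, 0.1961]
tcp_rot: [-2.084, -2.349, 0.007]
wrist_force: [-13.4, -6.0, 8.5]
width: 0.163
grip_force: 49.5
```

Run:
```python
from h import *
s,p,R=st();print(p,s['tcp_rot'],s['wrist_force'],s['torque'],s['width'],s['grip_force'],s['time'])
p0=np.array([.4527,.0371,.0408])
e=np.array([np.cos(.1195),np.sin(.1195),0]);d=p-p0;dx,dz=d@e,d[2]
print(dx,dz,'ang z',np.degrees(np.arcsin((.008+dz)/.22015))-2.08,'ang xy',np.degrees(np.arctan2(.008+dz,.22-dx))-2.08,'radius',np.hypot(.008+dz,.22-dx))
for n in('side','top'): cv2.imwrite(f'pics/{n}2.png',optics.read_camera(n)[:,:,::-1])
```

```text
[0.51858252 0.04479208 0.19605684] [-2.08400596 -2.34865361  0.00675371] [-13.4412056   -6.03264621   8.46080934] [-0.98753285  2.49735303 -0.02418894] 0.16308889539894336 49.48281705379486 12.0167
0.06632969247588635 0.15525684490385128 ang z 45.78540899590421 ang xy 44.652577026826094 radius 0.22420383766232863
```

```bash
cat > ang.py <<'E'
from h import *
a=.1195;ex=np.array([np.cos(a),np.sin(a),0]);ey=np.array([-np.sin(a),np.cos(a),0]);H=np.array([.6712,.0655,.05])
def patch(im,roi):
    x0,x1,y0,y1=roi;hsv=cv2.cvtColor(im,cv2.COLOR_BGR2HSV)
    m=((hsv[...,1]<40)&(hsv[...,2]>150)).astype(np.uint8);k=np.zeros_like(m);k[y0:y1,x0:x1]=m[y0:y1,x0:x1]
    k=cv2.morphologyEx(k,cv2.MORPH_OPEN,np.ones((5,5)))
    c=max(cv2.findContours(k,cv2.RETR_EXTERNAL,cv2.CHAIN_APPROX_NONE)[0],key=cv2.contourArea)
    q=cv2.approxPolyDP(c,.04*cv2.arcLength(c,True),True)[:,0];print(cv2.contourArea(c),q.tolist());return q
def pl(X):return np.array([(X-H)@ex,(X-H)@ey,X[2]-H[2]])
if __name__=='__main__':
    rois={'side':[(240,340,240,300),(225,345,170,320)],'top':[(265,312,205,255),(260,325,170,262)]}
    for n in rois:
        ci=optics.camera_info(n)
        A=patch(cv2.imread(f'pics/{n}0.png'),rois[n][0]);B=patch(cv2.imread(f'pics/{n}2.png'),rois[n][1])
        for q in A: print('shut',q,pl(onz(ci,q,.066)).round(4))
        for q in B:
            for q0 in A:
                P0=pl(onz(ci,q0,.066));o,d=ray(ci,q);t=(P0[1]-(o-H)@ey)/(d@ey);P=pl(o+t*d)
                r0,r=np.hypot(P0[0],P0[2]),np.hypot(P[0],P[2])
                if abs(r-r0)<.02: print(n,q,q0,'r',r0.round(3),r.round(3),'deg',np.degrees(np.arctan2(P[2],-P[0])-np.arctan2(P0[2],-P0[0])).round(1))
E
python3 ang.py
```

```text
1584.0 [[274, 252], [269, 284], [317, 286], [320, 254]]
999.0 [[296, 227], [264, 244], [258, 275], [291, 259]]
shut [274 252] [-0.0355 -0.0416  0.016 ]
shut [269 284] [-0.0381  0.0436  0.016 ]
shut [317 286] [-0.137   0.0386  0.016 ]
shut [320 254] [-0.1344 -0.046   0.016 ]
side [296 227] [320 254] r 0.135 0.13 deg 42.0
side [264 244] [274 252] r 0.039 0.043 deg 44.6
side [264 244] [317 286] r 0.138 0.143 deg 68.6
side [258 275] [269 284] r 0.041 0.047 deg 45.5
side [291 259] [317 286] r 0.138 0.131 deg 42.0
1141.5 [[304, 210], [273, 213], [276, 248], [308, 245]]
16.0 [[309, 234], [309, 238], [313, 238], [313, 234]]
shut [304 210] [-0.0373 -0.0429  0.016 ]
shut [273 213] [-0.0377  0.0435  0.016 ]
shut [276 248] [-0.1363  0.0433  0.016 ]
shut [308 245] [-0.1363 -0.0448  0.016 ]
```

Run:
```python
from h import *
im=cv2.cvtColor(cv2.imread('pics/side2.png'),cv2.COLOR_BGR2GRAY)
for s in ((261,260),(259,268),(263,250)):
    print([int(im[int(round(s[1]-i*.5)),int(round(s[0]+i))]) for i in range(-12,62)])
im=cv2.cvtColor(cv2.imread('pics/side0.png'),cv2.COLOR_BGR2GRAY)
print([int(im[269,i]) for i in range(245,375)])
```

```text
[108, 98, 95, 103, 104, 118, 113, 114, 113, 114, 114, 139, 180, 197, 197, 197, 197, 197, 197, 197, 197, 197, 197, 196, 197, 197, 197, 197, 196, 196, 196, 197, 196, 195, 195, 195, 194, 195, 194, 195, 195, 194, 194, 193, 188, 149, 73, 72, 72, 71, 72, 71, 72, 71, 73, 73, 76, 78, 79, 78, 75, 76, 73, 73, 70, 91, 131, 139, 139, 136, 88, 96, 134, 135]
[78, 49, 63, 97, 97, 111, 113, 113, 114, 114, 115, 125, 168, 197, 196, 197, 197, 197, 197, 197, 197, 197, 197, 197, 197, 197, 197, 197, 198, 198, 198, 198, 198, 197, 197, 198, 197, 197, 197, 197, 197, 196, 196, 197, 207, 188, 138, 115, 115, 117, 116, 115, 116, 98, 95, 70, 72, 75, 77, 80, 77, 77, 75, 76, 74, 70, 56, 57, 56, 57, 57, 50, 41, 54]
[93, 84, 84, 88, 97, 111, 117, 118, 119, 118, 119, 132, 173, 196, 196, 195, 195, 197, 196, 195, 196, 197, 196, 196, 197, 197, 197, 196, 197, 197, 197, 196, 195, 195, 195, 195, 195, 195, 195, 195, 195, 195, 195, 204, 189, 139, 117, 118, 118, 119, 118, 118, 118, 117, 78, 73, 75, 77, 80, 77, 76, 74, 74, 72, 63, 44, 41, 48, 48, 113, 137, 126, 115, 37]
[167, 166, 132, 128, 122, 65, 51, 67, 85, 91, 102, 121, 111, 115, 123, 128, 127, 127, 127, 128, 127, 126, 127, 128, 127, 127, 183, 215, 213, 213, 213, 213, 213, 213, 213, 213, 213, 213, 213, 213, 213, 214, 214, 214, 214, 214, 214, 214, 213, 213, 213, 213, 212, 212, 212, 212, 212, 212, 211, 211, 211, 211, 210, 211, 211, 211, 211, 211, 211, 211, 212, 212, 213, 221, 196, 129, 130, 130, 131, 131, 131, 131, 131, 131, 131, 131, 131, 131, 128, 119, 101, 75, 49, 40, 49, 59, 52, 33, 31, 41, 69, 91, 104, 123, 136, 135, 127, 112, 97, 107, 117, 87, 37, 44, 47, 50, 49, 46, 43, 85, 93, 99, 117, 127, 118, 94, 79, 78, 102, 83]
```

Run:
```python
from ang import *
from scipy.optimize import least_squares
ci=optics.camera_info('side')
def corners(f,roi):
    im=cv2.imread(f);q=patch(im,roi).astype(np.float32).reshape(-1,1,2)
    return cv2.cornerSubPix(cv2.cvtColor(im,cv2.COLOR_BGR2GRAY),q,(4,4),(-1,-1),(3,50,.01))[:,0]
A=corners('pics/side0.png',(240,340,240,300));B=corners('pics/side2.png',(225,345,170,320))
print(A,B)
A=A[[0,1,2,3]];B=B[[1,2,3,0]]
P0=[onz(ci,q,.066) for q in A]
def pred(th,dx=0,dz=0):
    h=H+ex*dx+np.array([0,0,dz]);r=Ro.from_rotvec(ey*th)
    return np.array([proj(ci,h+r.apply(P-h)) for P in P0])
for t in (40,45,50): print(t,(pred(np.radians(t))-B).round(1).tolist())
for f in (lambda v:(pred(v[0])-B).ravel(), lambda v:(pred(*v[:2])-B).ravel()):
    s=least_squares(f,[.75,0]);print(np.degrees(s.x[0]),s.x[1],s.cost,s.fun.round(1))
```

```text
1584.0 [[274, 252], [269, 284], [317, 286], [320, 254]]
999.0 [[296, 227], [264, 244], [258, 275], [291, 259]]
[[275.00452 250.21814]
 [268.03207 284.25012]
 [315.68433 288.3237 ]
 [321.218   254.38536]] [[297.3149  224.7614 ]
 [263.68832 244.38855]
 [256.84085 277.316  ]
 [291.3436  259.11795]]
40 [[2.0, -0.8], [1.4, 0.5], [2.5, 2.5], [3.1, 2.0]]
45 [[0.4, -1.4], [-0.2, -0.0], [-2.3, -0.4], [-1.5, -0.9]]
50 [[-1.1, -1.8], [-1.8, -0.5], [-7.4, -3.0], [-6.4, -3.6]]
43.35209858666303 0.0 1.5768374446116422 [ 0.9 -1.2  0.4  0.1 -0.7  0.5  0.1 -0. ]
43.35761686648331 -2.1161990699684435e-05 1.576811500980769 [ 0.9 -1.2  0.4  0.1 -0.7  0.5  0.1 -0. ]
```

The corner fit gives 43.4°, and there is an outward radial push on the tool. A small straight lift should correct both.

Emit:
play_rows:
  commands:
    - [0, 0, -0.25, 0, 0, 0]
    - [0, 0, -0.25, 0, 0, 0]
    - [0, 0, 0, 0, 0, 0]
    - [0, 0, 0, 0, 0, 0]
    - [0, 0, 0, 0, 0, 0]

```text
time: 12.53
tool_pos: [0.5214, 0.0451, 0.1992]
tcp_rot: [2.084, 2.348, 0.001]
wrist_force: [0.0, -5.3, -4.8]
width: 0.166
grip_force: 49.6
```

```bash
cat > fit.py <<'E'
from ang import *
from scipy.optimize import least_squares
s,p,R=st();print(p,s['wrist_force'],s['time'])
ci=optics.camera_info('side');cv2.imwrite('pics/side3.png',optics.read_camera('side')[:,:,::-1])
def corners(f,roi):
    im=cv2.imread(f);q=patch(im,roi).astype(np.float32).reshape(-1,1,2)
    return cv2.cornerSubPix(cv2.cvtColor(im,cv2.COLOR_BGR2GRAY),q,(4,4),(-1,-1),(3,50,.01))[:,0]
A=corners('pics/side0.png',(240,340,240,300));B=corners('pics/side3.png',(225,345,170,320))[[1,2,3,0]]
P0=[onz(ci,q,.066) for q in A]
def pred(th):
    r=Ro.from_rotvec(ey*th);return np.array([proj(ci,H+r.apply(P-H)) for P in P0])
s=least_squares(lambda v:(pred(v[0])-B).ravel(),[.75]);print(np.degrees(s.x[0]),s.fun.round(1))
E
python3 fit.py
```

```text
[0.52140062 0.0451353  0.19922279] [ 0.00793457 -5.3058762  -4.84135593] 12.5333
1584.0 [[274, 252], [269, 284], [317, 286], [320, 254]]
955.0 [[295, 227], [263, 245], [258, 274], [290, 258]]
44.468933652131355 [ 0.7 -0.6  0.2  0.2 -0.7  0.8  0.  -0. ]
```

Emit:
play_rows:
  commands:
    - [0, 0, 0, 0, 0, 0]
    - [0, 0, 0, 0, 0, 0]
    - [0, 0, 0, 0, 0, 0]
    - [0, 0, 0, 0, 0, 0]
    - [0, 0, 0, 0, 0, 0]

```text
time: 13.0
tool_pos: [0.5213, 0.0451, 0.1992]
tcp_rot: [2.084, 2.348, 0.001]
wrist_force: [0.7, -5.6, -4.8]
width: 0.167
grip_force: 49.7
```

```bash
python3 fit.py && python3 -c "
from workcell import order
print(order.finish_job())"
```

```text
[0.52134237 0.04513843 0.19916539] [ 0.69321005 -5.5950083  -4.84133294] 13.0
1584.0 [[274, 252], [269, 284], [317, 286], [320, 254]]
955.0 [[295, 227], [263, 245], [258, 274], [290, 258]]
44.43457330624912 [ 0.7 -0.5  0.2  0.2 -0.7  0.7 -0.1  0.1]
the job is handed in; nothing more can be done
None
```

The job is handed in: with the lid shut I set the pointer in line with the marker (about 0.1 mm off when measured) and let go of the knob, and the arm is now holding the lid by its bar at about 45° (44.4° by camera, about 45.7° from the arm's position).

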